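# Put three mixed-up bench things back on their own mats

### The job

The small jar, the flat dock and the charger have been put back on each other's mats. Set each one upright in the middle of the mat cut to its shape - the small jar on the round mat, the dock on the oblong mat lying lengthwise along it, the charger on the square mat with its sides parallel to the mat's edges (any way round) - using the bare aluminium plate or another free spot on the way. Let go of everything and leave the magnet disc and the memory stick where they are.

Things in the scene. Friction and masses are not known exactly. Their poses are not given: they have to be found in the camera images.
- jar_mid (a point): Loose small round jar, white with a black cap: 31 mm across, 22 mm high. The point is its centre, half-way up (11 mm above its underside); z is up. It belongs on the round mat.
- dock_mid (a point): Loose flat dock, a white block with a black top: 50 mm wide (its x) by 85 mm long (its y), 18 mm high. The point is its centre, half-way up (9 mm above its underside). It belongs on the oblong mat.
- charger_mid (a point): Loose charger, a blue box with a yellow lid on four short feet: 59 mm (its x) by 64 mm (its y), 68 mm high in all. The upright sides between 6 and 64 mm up, 58 mm apart along its x, are flat to grip. The point is its centre, 34 mm above its underside. It belongs on the square mat.
- round_mat_top (a point): Fixed round grey plastic mat, 100 mm across and 12 mm thick, flat, with a white disc let into its middle. The point is the centre of its top face, 12 mm above the desk.
- oblong_mat_top (a point): Fixed oblong grey plastic mat, 72 mm (its x) by 125 mm (its y), 12 mm thick, flat, with a white oblong let into its middle. The point is the centre of its top face; its y axis runs along its length.
- square_mat_top (a point): Fixed square grey plastic mat, 94 by 94 mm, 12 mm thick, flat, with a white square let into its middle. The point is the centre of its top face; its x and y axes are parallel to its edges.
- spare_plate_top (a point): Fixed bare, bright aluminium plate with four dark screw dots at its corners, 100 mm (its x) by 130 mm (its y), 12 mm thick, flat and empty: a free spot to put a thing down for a while. The point is the centre of its top face; its y axis runs along its length.
- disc_mid (a point): Bystander: loose flat dark magnet disc, 33 mm across, 9 mm high. The point is its centre, half-way up. Leave it where it is.
- key_mid (a point): Bystander: loose memory stick lying flat, white with a metal plug, 16 by 47 mm, 7 mm high. The point is its centre, half-way up. Leave it where it is.
Not all that is in view belongs to the job. Leave any blue, brown or green look-alike of the part that bears jar_mid alone.

How it is judged:
By the outcome, as a careful person would: the job done as asked, in the order asked, and still so for the second after the job is handed in, with the robot touching nothing.
It also fails if it takes over 109 s, if anything falls off the work surface, if the arm or the gripper's body presses on something with over 40 N, if the wrist force passes 120 N, or if a joint passes its speed limit or range.

### The arm

A 7-joint arm with a two-finger parallel gripper is mounted at the origin on a cart in front of the work surface, level with it; the furniture and walls round the work are solid. World frame = base frame: x ahead of the robot, y to its left, z up, the work surface at z = 0. Lengths are in m, angles in rad, forces in N, time in s.
With the tool pointing down it reaches from about 0.35 to 0.9 m from the base axis. Payload 8.1 kg.
Tool frame: the origin (TCP) lies between the finger pads; the fingertips stand 11 mm ahead of it and the grasp point (between the pads) lies 8 mm behind it; z points along the fingers, y is the line along which they close (so a half turn about z gives the same grasp; the last joint's range is limited). The gripper opens to 92 mm and grips with 3 to 60 N. Pads are 19 mm wide; open, the fingers measure 130 mm over their backs; the gripper's body (75 mm by 190 mm) begins 47 mm behind the grasp point.
Start: joints at [1.187, 0.434, 0.025, 1.573, -0.012, 1.134, -0.075], TCP at [0.173, -0.601, 0.202] pointing down, gripper open.
Joint ranges: [-2.62, 2.62], [-0.44, 2.09], [-1.27, 1.32], [0.08, 2.57], [-1.32, 4.46], [0.12, 2], [-2.74, 2.74]. Speed limits (rad/s): [2.22, 2.22, 3.01, 3.01, 3.14, 3.14, 3.14].

### API

Orientations are given as a rotation vector (axis times angle).
In Python, from cell import observe, get_image, camera_params, sign_off gives the robot as it stands.
- The arm moves only by the shell command python3 -m pendant 'ROWS' [FORCE]. ROWS is JSON, one flat list of numbers, 7 for each row, row after row: the shift along the tool's x, y, z in m, then the turn, a rotation vector about the tool's x, y, z in rad, then the finger opening in m, from 0 to 0.0918. In form: [dx, dy, dz, rx, ry, rz, jaw, dx, dy, dz, rx, ry, rz, jaw, ...]. A call has 1 to 10 rows; each row shifts and turns the commanded pose from where the row before left it, along the tool's axes as they then stand; what a row does not reach is not made up. A row lasts 1/8 s, in which the tool goes at most 62.5 mm and 10.7 degrees, less where a joint would pass 70% of its speed; a pose out of reach is approached as far as the arm can. A call is refused whole if a number of a shift passes 0.0625 or a number of a turn 0.188, either way. A call with a gripper value outside its range is refused whole. The fingers move at their own pace and stop on an object; FORCE is the grip in N (left out, the last holds). Time passes only in rows, so rows that do not move let the fingers close. It gives the time, the measured TCP pose, the force, the opening and the grip force at its end, in the units of the state.
- observe(): the state, without advancing time (a new reading comes with each control period).
- get_image(name): name is "scene" or "side" or "wrist"; returns the picture (480x640x3 uint8, red, green, blue); there is no depth.
- camera_params(name): a dict with "intrinsics" (3x3 intrinsics, pixels), "dist" ([k1, k2, p1, p2, k3] as OpenCV has them; the pictures are not rectified), "eye" and "rotation" of the camera in the world; the wrist camera has in their place "T_tool_cam" (4x4, takes a point from camera to tool coordinates, whose origin is the TCP and whose axes are the flange's). Camera axes: x right, y down, z forward; pixel columns grow to the right and rows downward; lengths in m; the calibration is good to about 2 mm. A picture is of the moment at which its call begins: read the wrist's pose just before it. camera_params takes no time and is no camera call.
- sign_off(): hands the job in; it is judged then, once.
The state is a dict: "clock": time; "joints": joint angles; "dq": joint speeds; "joint_efforts": joint torques, N m; "position": TCP position; "ee_rot": TCP orientation; "force": force on the tool from outside, world axes, zero at the start; "ft_torque": the same for the moment, N m; "width": opening from 0.0 (shut) to 1.0 (fully open); "gripper_force": force on a finger pad.
Only numpy, scipy, OpenCV 4.12 (cv2) and the standard library are available. Lean on these libraries where they do the work, as an engineer would, in place of code of your own. Each camera call takes 0.05 s, during which the arm holds its last target. There are 200 camera calls.

## Working session

There is one attempt and no reset: what is moved stays moved. The work goes in short steps, Python scripts to look and compute and a shell command to move; the robot and the scene stay as the last step left them, time stands still between calls to the robot, and variables do not carry over. Pictures are saved under pics/ and viewed, at most 16 in all, crops included, and the job is handed in when it is done.

```bash
mkdir -p pics; ls; python3 - <<'E'
from cell import *
import cv2
print(observe())
for n in ("scene","side","wrist"):
    cv2.imwrite(f"pics/{n}0.png",get_image(n)[:,:,::-1]); print(n,camera_params(n))
E
```

```text
pics
{'clock': 0.0, 'joints': array([ 1.18742189,  0.43524041,  0.02497008,  1.57411147, -0.01160938,
        1.13398769, -0.07511381]), 'dq': array([-0.00083254, -0.00241357,  0.00068017, -0.00012965, -0.00130421,
       -0.00055491, -0.001159  ]), 'joint_efforts': array([ 1.38355448e-03, -6.67844868e+01,  9.85671692e-01, -3.14460647e+01,
       -6.03642035e-02,  4.29651293e-02,  1.61475141e-04]), 'position': array([ 0.17297831, -0.60000495,  0.20072858]), 'ee_rot': array([-3.10915799e+00, -4.39241372e-01,  5.61858779e-04]), 'force': array([-0.81228534,  0.08707362, -0.03251505]), 'ft_torque': array([-0.02800244,  0.00762019,  0.04208948]), 'gripper_force': 0.0, 'width': 0.9992195865430032}
scene {'intrinsics': array([[454.61008713,   0.        , 324.24317334],
       [  0.        , 454.61008713, 238.1556192 ],
       [  0.        ,   0.        ,   1.        ]]), 'dist': array([-0.0454563,  0.       ,  0.       ,  0.       ,  0.       ]), 'eye': array([0.11324516, 0.37058375, 0.68492052]), 'rotation': array([-0.79848274,  2.59316418, -1.08559696])}
side {'intrinsics': array([[569.01
[... 243 characters left out ...]
7156, 0.26754442, 0.93795854]), 'rotation': array([-0.67310786, -2.85498309,  0.7337331 ])}
wrist {'intrinsics': array([[376.24533727,   0.        , 322.16178079],
       [  0.        , 376.24533727, 242.13556739],
       [  0.        ,   0.        ,   1.        ]]), 'dist': array([0.02661715, 0.        , 0.        , 0.        , 0.        ]), 'T_tool_cam': array([[ 1.98927147e-04, -9.66054449e-01, -2.58338466e-01,
         6.95561204e-02],
       [ 9.99999818e-01,  3.39410894e-04, -4.99198959e-04,
         5.22256688e-04],
       [ 5.69936264e-04, -2.58338319e-01,  9.66054340e-01,
        -1.83010207e-01],
       [ 0.00000000e+00,  0.00000000e+00,  0.00000000e+00,
         1.00000000e+00]])}
```

View pics/scene0.png

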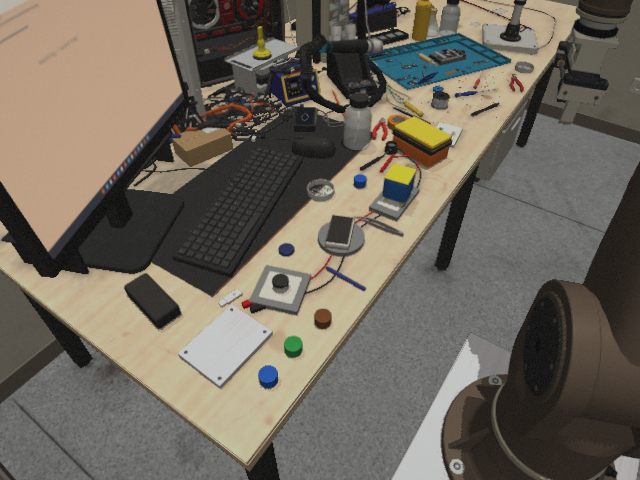

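View pics/side0.png

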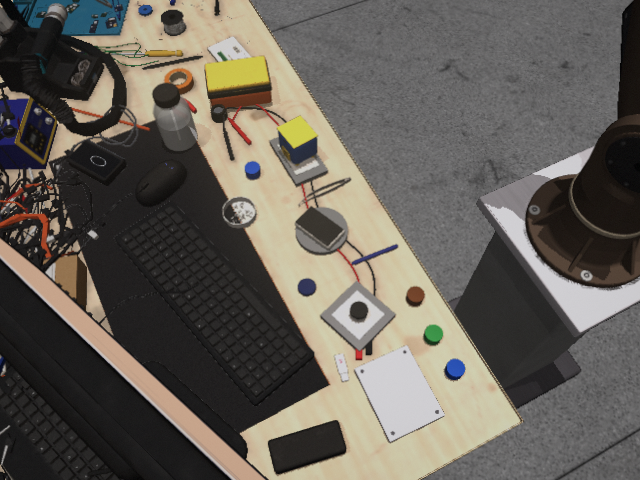

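The side view shows the charger at about (297,140) on the oblong mat, the dock at (320,228) on the round mat and the jar at (358,310) on the square mat. The plate is at (399,393), the disc at (307,287) and the stick at (342,367). I'll compute rough positions from these.

```bash
cat > h.py <<'E'
import numpy as np, cv2
from scipy.spatial.transform import Rotation as R
from cell import *
def cam(n, st=None):
    c=camera_params(n)
    if n=="wrist":
        st=st or observe(); T=np.eye(4); T[:3,:3]=R.from_rotvec(st["ee_rot"]).as_matrix(); T[:3,3]=st["position"]
        T=T@c["T_tool_cam"]; return c["intrinsics"],c["dist"],T[:3,3],T[:3,:3]
    return c["intrinsics"],c["dist"],np.array(c["eye"]),R.from_rotvec(c["rotation"]).as_matrix()
def ray(C,px,z):
    K,d,e,M=C; p=cv2.undistortPoints(np.array(px,float).reshape(-1,1,2),K,d).reshape(-1,2)
    v=np.c_[p,np.ones(len(p))]@M.T
    return e+v*((z-e[2])/v[:,2])[:,None]
def proj(C,P):
    K,d,e,M=C; return cv2.projectPoints((np.atleast_2d(P)-e)@M,np.zeros(3),np.zeros(3),K,d)[0].reshape(-1,2)
def snap(n,f):
    st=observe(); im=get_image(n)[:,:,::-1].copy(); cv2.imwrite(f,im); return im,cam(n,st)
E
python3 - <<'E'
from h import *
np.set_printoptions(precision=4,suppress=True)
S=cam("side");W=cam("scene")
for n,s,w,z in [("chargertop",(297,133),(400,173),.08),("oblong",(300,160),None,.012),("round",(322,230),(341,237),.012),("dock",(320,227),(341,231),.03),("sq",(358,316),(281,288),.012),("jar",(358,310),(280,281),.034),("plate",(399,393),(227,344),.012),("disc",(307,287),(287,249),.009),("stick",(342,367),(230,298),.007),("blue",(455,369),(268,377),.02),("green",(433,334),(293,346),.02),("brown",(415,296),(322,318),.02),("blue2",(253,170),(360,181),.02)]:
    print(n,ray(S,[s],z)[0], ray(W,[w],z)[0] if w else "")
print(R.from_rotvec(observe()["ee_rot"]).as_matrix())
print("oblong corners",ray(S,[(270,150),(300,182),(327,170)],.012))
print("sq corners",ray(S,[(357,283),(321,316),(360,349),(395,315)],.012))
print("plate",ray(S,[(355,377),(407,347),(443,415),(392,441)],.012))
print("dock",ray(S,[(295,229),(313,207),(347,228),(329,248)],.03))
E
```

```text
chargertop [ 0.4292 -0.4024  0.08  ] [ 0.4281 -0.4044  0.08  ]
oblong [ 0.432  -0.3891  0.012 ] 
round [ 0.4649 -0.2218  0.012 ] [ 0.4625 -0.2186  0.012 ]
dock [ 0.4699 -0.2197  0.03  ] [ 0.4627 -0.2179  0.03  ]
sq [ 0.4856 -0.0384  0.012 ] [ 0.482  -0.0381  0.012 ]
jar [ 0.4856 -0.0408  0.034 ] [ 0.4818 -0.0369  0.034 ]
plate [0.4889 0.1101 0.012 ] [0.4827 0.1111 0.012 ]
disc [ 0.5406 -0.1293  0.009 ] [ 0.5369 -0.1284  0.009 ]
stick [0.5513 0.0286 0.007 ] [0.5487 0.0319 0.007 ]
blue [0.3882 0.1186 0.02  ] [0.383  0.1224 0.02  ]
green [0.3887 0.0502 0.02  ] [0.3843 0.0542 0.02  ]
brown [ 0.3801 -0.0242  0.02  ] [ 0.3761 -0.0205  0.02  ]
blue2 [ 0.5285 -0.4027  0.02  ] [ 0.5234 -0.398   0.02  ]
[[ 0.9609  0.2771 -0.0004]
 [ 0.2771 -0.9609  0.0011]
 [-0.0001 -0.0012 -1.    ]]
oblong corners [[ 0.4761 -0.4397  0.012 ]
 [ 0.4551 -0.34    0.012 ]
 [ 0.3941 -0.3424  0.012 ]]
sq corners [[ 0.4575 -0.0951  0.012 ]
 [ 0.5432 -0.0672  0.012 ]
 [ 0.5106  0.0158  0.012 ]
 [ 0.427  -0.0112  0.012 ]]
plate [[0.5407 0.0545 0.012 ]
 [0.4377 0.0484 0.012 ]
 [0.4435 0.1726 0.012 ]
 [0.5365 0.1708 0.012 ]]
dock [[ 0.5133 -0.2365  0.03  ]
 [ 0.4624 -0.2651  0.03  ]
 [ 0.4261 -0.1955  0.03  ]
 [ 0.4749 -0.1727  0.03  ]]
```

```bash
python3 -m pendant '[0.012,-0.012,-0.02,0,0,0,0.0918, 0.034,-0.032,-0.02,0,0,0,0.0918, 0.034,-0.032,-0.02,0,0,0,0.0918, 0.034,-0.032,-0.01,0,0,0,0.0918, 0.034,-0.032,-0.01,0,0,0,0.0918, 0.034,-0.032,-0.01,0,0,0,0.0918, 0.034,-0.032,-0.01,0,0,0,0.0918, 0.034,-0.032,0,0,0,0,0.0918, 0.034,-0.032,0,0,0,0,0.0918, 0.025,-0.025,0,0,0,0,0.0918]'
python3 -m pendant '[0,0,0,0,0,-0.15,0.0918, 0,0,0,0,0,-0.13,0.0918, 0,0,0,0,0,0,0.0918]'
python3 - <<'E'
from h import *
im,C=snap("wrist","pics/w1.png"); o=observe(); print(o["position"],o["ee_rot"],o["clock"],o["joints"])
E
```

```text
clock: 1.4
position: [0.3898, -0.2304, 0.303]
ee_rot: [3.109, 0.443, 0.002]
force: [0.6, -0.6, -0.5]
width: 0.998
gripper_force: 0.0
clock: 1.78
position: [0.3889, -0.2325, 0.3026]
ee_rot: [3.018, 0.869, 0.001]
force: [0.1, -0.5, 0.6]
width: 1.002
gripper_force: 0.0
[ 0.38893144 -0.23274812  0.3024414 ] [3.01896176e+00 8.65598519e-01 1.01667583e-03] 1.825 [ 0.66436582  0.09327855 -0.2648132   1.78679444  0.02595713  1.26372491
 -0.61950566]
```

View pics/w1.png

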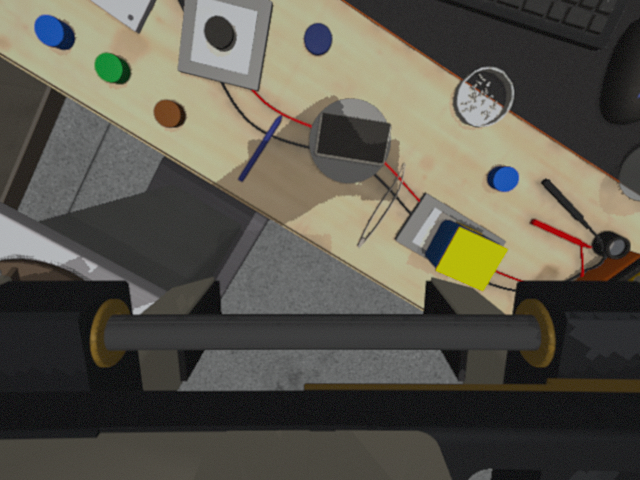

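The wrist view shows the jar cap at (219,33), the dock at (351,137) on the round mat centred near (349,140), and the yellow lid at (471,258). I'll measure by colour mask on the known heights.

```bash
cat >> h.py <<'E'
def blob(im,C,seed,z,f,box=60):
    """largest blob near seed by mask function f(hsv,im) -> contour on plane z"""
    hsv=cv2.cvtColor(im,cv2.COLOR_BGR2HSV); m=f(hsv.astype(int)).astype(np.uint8)*255
    w=np.zeros_like(m); x,y=seed; w[max(0,y-box):y+box,max(0,x-box):x+box]=255; m&=w
    m=cv2.morphologyEx(m,cv2.MORPH_OPEN,np.ones((3,3)))
    c=max(cv2.findContours(m,cv2.RETR_EXTERNAL,cv2.CHAIN_APPROX_NONE)[0],key=cv2.contourArea).reshape(-1,2)
    return ray(C,c,z)[:,:2]
def rect(P):
    (c,s,a)=cv2.minAreaRect((P*1000).astype(np.float32)); 
    return np.round(c,1),np.round(s,1),round(a,1)
def circ(P):
    c,r=cv2.minEnclosingCircle((P*1000).astype(np.float32)); return np.round(c,1),round(2*r,1)
dark=lambda h:h[...,2]<75
yellow=lambda h:(abs(h[...,0]-29)<8)&(h[...,1]>150)
white=lambda h:(h[...,1]<30)&(h[...,2]>165)
E
python3 - <<'E'
from h import *
im=cv2.imread("pics/w1.png"); C=cam("wrist")
hsv=cv2.cvtColor(im,cv2.COLOR_BGR2HSV)
for p in [(219,33),(195,33),(185,33),(351,137),(319,160),(471,258),(425,214),(410,240),(190,8),(330,170),(340,110),(120,5)]: print(p,hsv[p[1],p[0]])
print("jar",circ(blob(im,C,(219,33),.034,dark,24)))
print("dock",rect(blob(im,C,(351,137),.030,dark,45)))
print("lid",rect(blob(im,C,(471,258),.080,yellow)))
print("sqwhite",rect(blob(im,C,(219,33),.012,white,52)))
E
```

```text
(219, 33) [ 8 20 51]
(195, 33) [ 90   4 182]
(185, 33) [ 18  10 124]
(351, 137) [ 0 19 41]
(319, 160) [30  6 86]
(471, 258) [ 31 241 185]
(425, 214) [ 23   8 129]
(410, 240) [ 15   8 126]
(190, 8) [ 24  10 123]
(330, 170) [10  9 86]
(340, 110) [10  9 88]
(120, 5) [105   8 183]
jar (array([484.1, -44.5]), 34.2)
dock (array([ 470.5, -224.8]), array([45.7, 79. ]), 23.2)
lid (array([ 428.1, -406.5]), array([56.3, 63.2]), 7.9)
sqwhite (array([485.7, -41.6]), array([65.4, 65.5]), 19.2)
```

```bash
cat >> h.py <<'E'
def go(x,y,z,yawdeg):
    """shift in present tool axes and rz (about tool z) to reach a downward pose; shift first, then turn"""
    o=observe(); M=R.from_rotvec(o["ee_rot"]).as_matrix(); s=M.T@(np.array([x,y,z])-o["position"])
    T=R.from_euler("z",yawdeg,degrees=True).as_matrix()@np.diag([1,-1,-1]); r=R.from_matrix(M.T@T).as_rotvec()
    print("shift",np.round(s,4),"turn",np.round(r,3),"q7",o["joints"][6].round(2),"clock",round(o["clock"],2))
E
python3 -m pendant '[0.0364,-0.0223,0.02,0,0,0,0.0918, 0.0364,-0.0223,0.03,0,0,0,0.0918, 0.0364,-0.0223,0.03,0,0,0,0.0918, 0.0364,-0.0223,0.03,0,0,0,0.0918, 0.0364,-0.0223,0.03,0,0,0,0.0918]'
python3 -m pendant '[0,0,0,0,0,-0.17,0.0918, 0,0,0,0,0,-0.17,0.0918, 0,0,0,0,0,-0.17,0.0918, 0,0,0,0,0,-0.17,0.0918, 0,0,0,0,0,-0.17,0.0918, 0,0,0,0,0,-0.17,0.0918, 0,0,0,0,0,-0.17,0.0918, 0,0,0,0,0,0,0.0918, 0,0,0,0,0,0,0.0918]'
python3 - <<'E'
from h import *
im,C=snap("wrist","pics/w2.png"); print(observe()["position"])
p=tuple(int(v) for v in proj(C,[[.484,-.042,.034]])[0]); print(p)
print("jar",circ(blob(im,C,p,.034,dark,45)),rect(blob(im,C,p,.034,dark,45)))
print("sqwhite",rect(blob(im,C,p,.012,white,140)))
go(.484,-.042,.025,100)
E
```

```text
clock: 2.45
position: [0.4843, -0.0409, 0.1612]
ee_rot: [3.02, 0.863, 0.001]
force: [1.4, -0.4, 0.6]
width: 0.998
gripper_force: 0.0
clock: 3.58
position: [0.4838, -0.0422, 0.1617]
ee_rot: [2.019, 2.406, -0.0]
force: [0.4, 0.2, -1.5]
width: 1.001
gripper_force: 0.0
[ 0.48378509 -0.04220207  0.16169722]
(322, 225)
jar (array([484.4, -40. ]), 31.6) (array([483.9, -39.8]), array([29.6, 31. ]), 10.0)
sqwhite (array([487. ,  63.4]), array([40.7, 99.7]), 88.0)
shift [0.0002 0.0002 0.1367] turn [0.    0.    0.001] q7 -0.09 clock 3.62
```

View pics/w2.png

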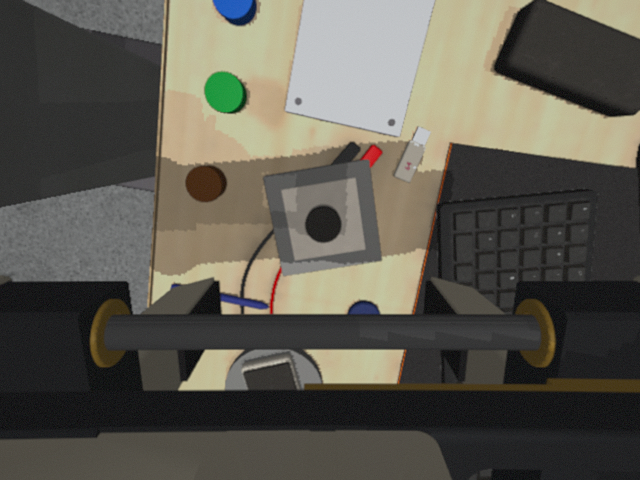

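The jar cap is centred at (323,223), within the square mat with corners (265,177), (369,160), (381,262) and (283,274). Grasp clearance is fine, so I'll descend.

```bash
python3 - <<'E'
from h import *
C=cam("wrist"); P=ray(C,[(265,177),(369,160),(381,262),(283,274)],.012)[:,:2]; print(P, rect(P))
print("plate near corners",ray(C,[(286,112),(400,136)],.012))
E
python3 -m pendant '[0.002,0,0.03,0,0,0,0.0918, 0,0,0.036,0,0,0,0.075, 0,0,0.036,0,0,0,0.06, 0,0,0.0345,0,0,0,0.06, 0,0,0,0,0,0,0.06, 0,0,0,0,0,0,0.02, 0,0,0,0,0,0,0.02, 0,0,0,0,0,0,0.02, 0,0,0,0,0,0,0.02, 0,0,0,0,0,0,0.02]' 20
```

```text
[[ 0.4280817  -0.0125591 ]
 [ 0.51452413  0.01754234]
 [ 0.54461088 -0.07100709]
 [ 0.45687228 -0.0985954 ]] (array([486. , -41.5]), array([91.9, 93.5]), 18.8)
plate near corners [[0.43812833 0.04367495 0.012     ]
 [0.53626677 0.04152864 0.012     ]]
clock: 4.88
position: [0.4835, -0.0403, 0.0252]
ee_rot: [2.013, 2.412, 0.0]
force: [-0.0, 0.1, 0.1]
width: 0.221
gripper_force: 0.0
```

```bash
python3 - <<'E'
from h import *
im,C=snap("side","pics/s2.png"); a=im[230:400,260:480]; im2,C=snap("wrist","pics/w3.png")
cv2.imwrite("pics/c3.png",np.vstack([cv2.resize(a,None,fx=1.5,fy=1.5),cv2.resize(im2[110:400,140:500],(330,266))]))
E
```

```text
(no output)
```

View pics/c3.png

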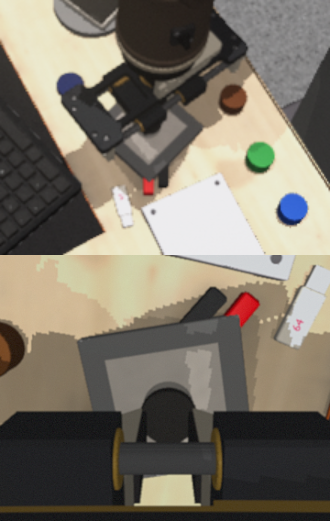

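```bash
python3 - <<'E'
from h import *
im=cv2.imread("pics/w3.png");C=cam("wrist"); o=observe(); print(o["width"],o["gripper_force"])
for p in ([.484,-.040,.034],[.480,-.019,.034],[.484,-.040,.012]): print(proj(C,[p]))
cv2.imwrite("pics/c4.png",cv2.resize(im[200:380,220:420],None,fx=3,fy=3))
E
```

```text
0.219891655018545 0.0
[[322.70338563 285.53257678]]
[[322.35372199 243.74329854]]
[[322.67549861 270.78750209]]
```

View pics/c4.png

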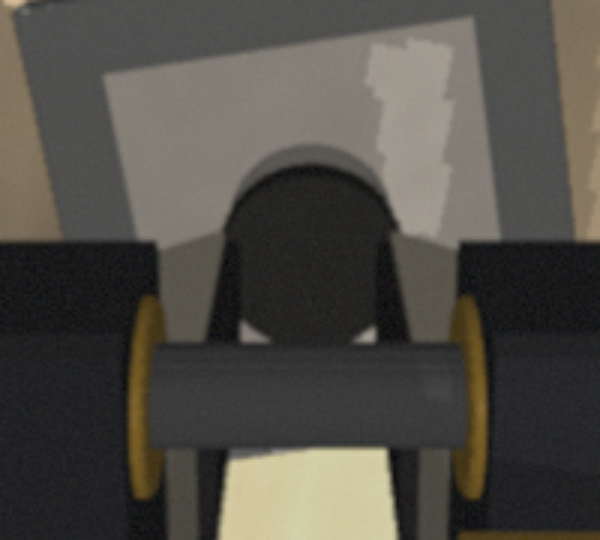

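The jar is still centred at full-image (323,285), between the pads. I'll close further and check the grip force.

```bash
python3 -m pendant '[0,0,0,0,0,0,0, 0,0,0,0,0,0,0, 0,0,0,0,0,0,0, 0,0,0,0,0,0,0]' 25
```

```text
clock: 5.48
position: [0.4834, -0.0402, 0.025]
ee_rot: [2.013, 2.412, -0.0]
force: [0.2, 0.2, -0.6]
width: 0.004
gripper_force: 0.0
```

```bash
python3 - <<'E'
from h import *
im,C=snap("wrist","pics/w5.png")
cv2.imwrite("pics/c5.png",cv2.resize(im[150:400,200:440],None,fx=2.4,fy=2.4))
E
```

```text
(no output)
```

View pics/c5.png

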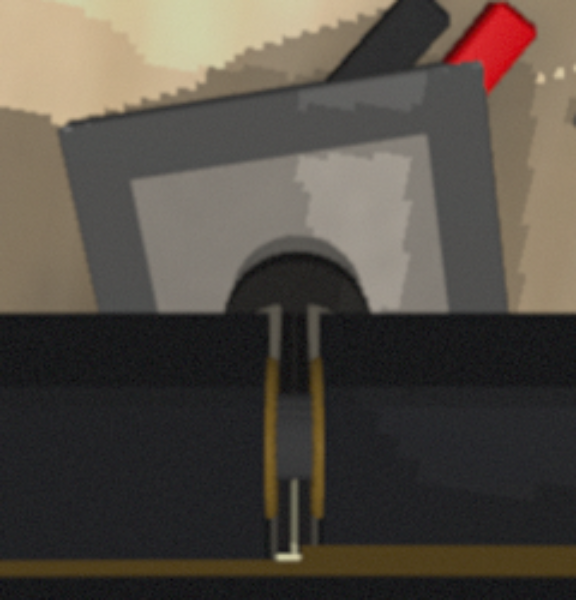

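```bash
python3 - <<'E'
from h import *
C=cam("wrist"); print(C[2])
for z in (.012,0,-.01): P=ray(C,[(227,204),(400,177)],z); print(z,P,np.linalg.norm(P[0]-P[1]))
im=cv2.imread("pics/w3.png"); 
P=blob(im,C,(322,285),.034,dark,40); print(P.min(0),P.max(0))
S=cam("side"); s=observe()["position"]; print(proj(S,[s,s+[0,0,-.011],s+[0,0,.05]]), s)
E
```

```text
[0.47158142 0.02744773 0.20801377]
0.012 [[ 0.42801762 -0.01250979  0.012     ]
 [ 0.51395501  0.01738496  0.012     ]] 0.09098862385290311
0 [[ 0.42535064 -0.01495599  0.        ]
 [ 0.51654913  0.01676892  0.        ]] 0.09655896459549143
-0.01 [[ 0.42312815 -0.0169945  -0.01      ]
 [ 0.51871089  0.01625555 -0.01      ]] 0.101200915214315
[ 0.46656759 -0.06407179] [ 0.5068301  -0.02346602]
[[359.04374821 311.78451683]
 [358.71865899 314.18713943]
 [360.60551804 300.23697487]] [ 0.48338729 -0.04017577  0.02500506]
```

The fingertips appear to end above the cap, at row 277, so they reach less far than stated. I'll open and feel downwards in small steps.

```bash
python3 -m pendant '[0,0,0,0,0,0,0.06, 0,0,0,0,0,0,0.06, 0,0,0,0,0,0,0.06, 0,0,0.003,0,0,0,0.06, 0,0,0,0,0,0,0.06]' 20; python3 -m pendant '[0,0,0.003,0,0,0,0.06, 0,0,0,0,0,0,0.06]'
```

```text
clock: 6.15
position: [0.4832, -0.0403, 0.0217]
ee_rot: [-2.013, -2.412, 0.001]
force: [-0.5, 0.7, -0.1]
width: 0.498
gripper_force: 0.0
clock: 6.4
position: [0.4832, -0.0402, 0.0188]
ee_rot: [-2.013, -2.412, 0.0]
force: [0.6, 0.0, 0.2]
width: 0.651
gripper_force: 0.0
```

```bash
for i in 1; do python3 -m pendant '[0,0,0.003,0,0,0,0.06, 0,0,0,0,0,0,0.06]'; done; python3 -m pendant '[0,0,0.003,0,0,0,0.06, 0,0,0,0,0,0,0.06]'; python3 - <<'E'
from h import *
im,C=snap("wrist","pics/w6.png"); im2,_=snap("side","pics/s6.png")
a=cv2.resize(im[150:400,180:460],None,fx=1.43,fy=1.43); b=cv2.resize(im2[230:380,280:440],None,fx=2.4,fy=2.4)
h=max(a.shape[0],b.shape[0]); p=lambda i:cv2.copyMakeBorder(i,0,h-i.shape[0],0,0,0)
cv2.imwrite("pics/c6.png",np.hstack([p(a),p(b)]))
E
```

```text
clock: 6.65
position: [0.4832, -0.0402, 0.0158]
ee_rot: [-2.013, -2.412, 0.0]
force: [-0.9, -0.3, -0.4]
width: 0.654
gripper_force: 0.0
clock: 6.9
position: [0.4832, -0.0403, 0.0128]
ee_rot: [-2.013, -2.412, 0.0]
force: [-0.9, 0.8, 0.2]
width: 0.651
gripper_force: 0.0
```

View pics/c6.png

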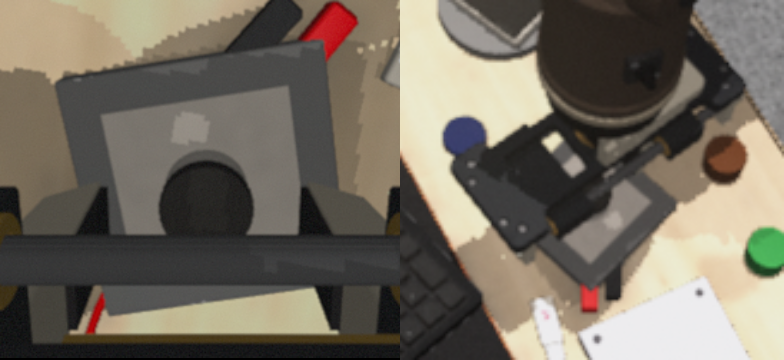

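From the wrist view the visible fingertips (253,280) and (390,280), 60 mm apart, work out to about 28 mm behind the TCP. That fits with feeling no contact, so I'll keep going down while watching the force.

```bash
python3 -m pendant '[0,0,0.005,0,0,0,0.06, 0,0,0.005,0,0,0,0.06, 0,0,0,0,0,0,0.06]'; python3 -m pendant '[0,0,0.005,0,0,0,0.06, 0,0,0.003,0,0,0,0.06, 0,0,0,0,0,0,0.06]'
```

```text
clock: 7.38
position: [0.483, -0.0402, 0.0025]
ee_rot: [-2.012, -2.412, 0.001]
force: [-0.6, 0.0, 0.8]
width: 0.655
gripper_force: 0.0
clock: 7.75
position: [0.4832, -0.0402, -0.0053]
ee_rot: [-2.013, -2.412, 0.001]
force: [0.0, 0.6, 0.3]
width: 0.653
gripper_force: 0.0
```

```bash
python3 -m pendant '[0,0,0.003,0,0,0,0.06, 0,0,0,0,0,0,0.06]';  python3 -m pendant '[0,0,0.003,0,0,0,0.06, 0,0,0,0,0,0,0.06]'
```

```text
clock: 8.0
position: [0.4833, -0.0402, -0.0081]
ee_rot: [-2.013, -2.412, 0.0]
force: [-0.1, -0.5, 0.5]
width: 0.657
gripper_force: 0.0
clock: 8.25
position: [0.4833, -0.0402, -0.0112]
ee_rot: [-2.013, -2.412, 0.0]
force: [0.3, -0.8, -0.0]
width: 0.652
gripper_force: 0.0
```

Confirmed: no contact even with the TCP at −11 mm. I'll try closing here.

```bash
python3 -m pendant '[0,0,0,0,0,0,0.02, 0,0,0,0,0,0,0.02, 0,0,0,0,0,0,0.02, 0,0,0,0,0,0,0.02]' 15
```

```text
clock: 8.75
position: [0.4834, -0.0402, -0.0109]
ee_rot: [2.013, 2.412, 0.0]
force: [-0.3, -0.1, 0.0]
width: 0.32
gripper_force: 15.0
```

Gripped at 29 mm with 15 N. So the real fingertips are about 28 mm behind the nominal TCP, and I'll use that offset from here on. Next is moving the jar to the plate.

```bash
python3 -m pendant '[0,0,-0.02,0,0,0,0.02, 0,0,-0.03,0,0,0,0.02, 0.0355,0.007,-0.01,0,0,0,0.02, 0.0355,0.007,0,0,0,0,0.02, 0.0355,0.007,0,0,0,0,0.02, 0.0355,0.007,0,0,0,0,0.02, 0,0,0.025,0,0,0,0.02, 0,0,0.02,0,0,0,0.02, 0,0,0,0,0,0,0.02]'
python3 - <<'E'
from h import *
go(.487,.105,-.0105,100)
E
```

```text
clock: 9.88
position: [0.4843, 0.1042, 0.003]
ee_rot: [-2.011, -2.411, 0.004]
force: [-0.3, -0.6, -0.2]
width: 0.321
gripper_force: 15.0
shift [0.0003 0.0028 0.0135] turn [-0.003  0.     0.006] q7 -0.59 clock 9.88
```

```bash
python3 -m pendant '[0,0.002,0.008,0,0,0,0.02, 0,0,0.004,0,0,0,0.02, 0,0,0,0,0,0,0.02]'; python3 -m pendant '[0,0,0.001,0,0,0,0.02, 0,0,0,0,0,0,0.02, 0,0,0,0,0,0,0.06, 0,0,0,0,0,0,0.06, 0,0,-0.03,0,0,0,0.06, 0,0,-0.05,0,0,0,0.0918, 0,0,-0.05,0,0,0,0.0918,0,0,0,0,0,0,0.0918]'
python3 - <<'E'
from h import *
im,C=snap("wrist","pics/w7.png")
p=tuple(int(v) for v in proj(C,[[.486,.105,.034]])[0])
print("jar",p,circ(blob(im,C,p,.034,dark,45)))
go(.428,-.405,.20,98)
E
```

```text
clock: 10.25
position: [0.4876, 0.1047, -0.008]
ee_rot: [2.013, 2.412, -0.0]
force: [-0.6, -0.6, 0.4]
width: 0.316
gripper_force: 15.0
clock: 11.25
position: [0.4899, 0.1058, 0.1246]
ee_rot: [2.01, 2.409, 0.008]
force: [-0.1, -0.0, -0.2]
width: 0.924
gripper_force: 0.0
jar (315, 236) (array([487.8, 105.1]), 32.8)
shift [-0.4911 -0.1504 -0.0778] turn [0.004 0.    0.04 ] q7 -0.44 clock 11.3
```

```bash
python3 -m pendant '[-0.02,-0.006,-0.04,0,0,0,0.0918, -0.052,-0.016,-0.038,0,0,0,0.0918, -0.052,-0.016,0,0,0,0.01,0.0918, -0.052,-0.016,0,0,0,0.01,0.0918, -0.052,-0.016,0,0,0,0.01,0.0918, -0.052,-0.016,0,0,0,0.01,0.0918, -0.052,-0.016,0,0,0,0,0.0918, -0.052,-0.016,0,0,0,0,0.0918, -0.052,-0.016,0,0,0,0,0.0918, -0.052,-0.016,0,0,0,0,0.0918]'
python3 -m pendant '[0,0,0,0,0,0,0.0918, 0,0,0,0,0,0,0.0918]'
python3 - <<'E'
from h import *
im,C=snap("wrist","pics/w8.png"); print(observe()["position"],proj(C,[[.428,-.406,.08]]))
p=tuple(int(v) for v in proj(C,[[.428,-.406,.08]])[0])
print("lid",rect(blob(im,C,p,.080,yellow,120)))
E
```

```text
clock: 12.55
position: [0.4145, -0.3988, 0.1953]
ee_rot: [-2.059, -2.37, 0.001]
force: [0.9, -0.3, -0.6]
width: 1.001
gripper_force: 0.0
clock: 12.8
position: [0.4154, -0.3963, 0.1955]
ee_rot: [-2.059, -2.37, -0.001]
force: [0.3, 0.7, 0.1]
width: 1.0
gripper_force: 0.0
[ 0.4158845  -0.39574957  0.19588097] [[335.47732188 243.13323721]]
lid (array([ 428.3, -407.1]), array([55.5, 62.1]), 8.0)
```

View pics/w8.png

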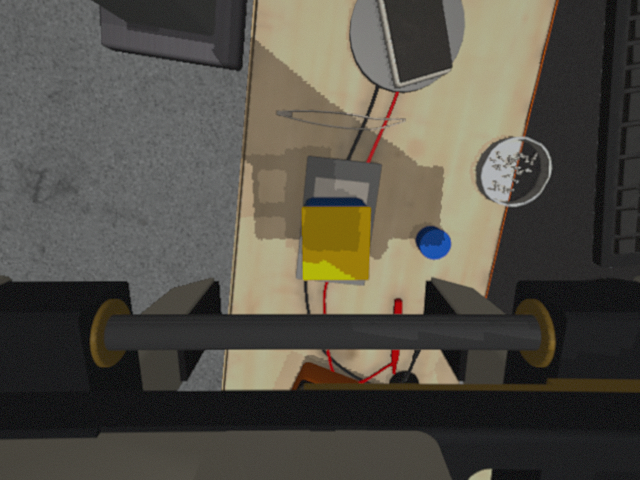

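The lid is at (336,243). The oblong mat's corners are near (308,157), (381,163), (365,284) and (297,281). The bar's apparent spread puts the gripper body about 66 mm behind the real tips, so the charger clears it.

```bash
python3 - <<'E'
from h import *
C=cam("wrist"); P=ray(C,[(308,157),(381,163),(365,284),(297,281)],.012)[:,:2]; print(P,rect(P))
go(.428,-.407,.008,98)
E
```

```text
[[ 0.39487683 -0.34312404]
 [ 0.46456686 -0.33886059]
 [ 0.4704175  -0.46233247]
 [ 0.40008028 -0.469068  ]] (array([ 432.3, -404. ]), array([ 70.6, 127. ]), 2.7)
shift [-0.0132  0.0106  0.1878] turn [-0.001 -0.002  0.002] q7 0.62 clock 12.85
```

```bash
python3 -m pendant '[-0.013,0.0106,0,0,0,0,0.0918, 0,0,0.03,0,0,0,0.0918, 0,0,0.045,0,0,0,0.0918, 0,0,0.045,0,0,0,0.0918, 0,0,0.04,0,0,0,0.0918, 0,0,0.018,0,0,0,0.0918, 0,0,0,0,0,0,0.0918]'
python3 - <<'E'
from h import *
go(.428,-.407,.008,98)
E
```

```text
clock: 13.72
position: [0.4281, -0.4075, 0.0183]
ee_rot: [-2.058, -2.371, -0.0]
force: [0.2, -0.0, 0.7]
width: 0.998
gripper_force: 0.0
shift [ 0.0005 -0.      0.0103] turn [-0.001 -0.002  0.002] q7 0.52 clock 13.72
```

```bash
python3 -m pendant '[0,0,0.005,0,0,0,0.0918, 0,0,0.005,0,0,0,0.0918, 0,0,0,0,0,0,0.05, 0,0,0,0,0,0,0.05, 0,0,0,0,0,0,0.05, 0,0,0,0,0,0,0.05, 0,0,0,0,0,0,0.05]' 40
```

```text
clock: 14.6
position: [0.4281, -0.4088, 0.009]
ee_rot: [2.061, 2.371, -0.0]
force: [0.1, 0.0, 1.3]
width: 0.624
gripper_force: 40.0
```

```bash
python3 -m pendant '[0,0,-0.01,0,0,0,0.05, 0,0,-0.03,0,0,0,0.05, 0,0,-0.03,0,0,0,0.05, 0.02,0.006,0,0,0,0,0.05, 0.04,0.012,0,0,0,0,0.05, 0.04,0.012,0,0,0,0,0.05, 0.04,0.012,0,0,0,0,0.05, 0.04,0.012,0,0,0,0,0.05, 0.04,0.012,0,0,0,0,0.05, 0.04,0.012,0,0,0,0,0.05]'
python3 -m pendant '[0.04,0.012,0,0,0,0,0.05, 0.035,0.012,0,0,0,0,0.05, 0.02,0.006,0,0,0,0,0.05, 0,0,0,0,0,-0.064,0.05, 0,0,0,0,0,-0.064,0.05, 0,0,0,0,0,-0.064,0.05, 0,0,0,0,0,0,0.05, 0,0,0,0,0,0,0.05]'
python3 - <<'E'
from h import *
go(.486,-.0415,.0095,109)
im,C=snap("wrist","pics/w9.png"); z=observe()["position"][2]-.009+.08
p=tuple(int(v) for v in proj(C,[[.486,-.04,z]])[0])
print(p,"lid",observe()["position"],z,rect(blob(im,C,p,z,yellow,150)))
im2,C2=snap("side","pics/s9.png")
a=cv2.resize(im,None,fx=.75,fy=.75); b=cv2.resize(im2[120:460,220:480],None,fx=1,fy=1)[:360]
b=cv2.copyMakeBorder(b,0,360-b.shape[0],0,0,0); cv2.imwrite("pics/c9.png",np.hstack([a,b]))
E
```

```text
clock: 15.85
position: [0.4681, -0.1378, 0.0782]
ee_rot: [-2.059, -2.371, 0.001]
force: [0.5, 0.0, -1.8]
width: 0.624
gripper_force: 40.0
clock: 16.85
position: [0.4849, -0.0417, 0.0785]
ee_rot: [-1.825, -2.556, 0.001]
force: [0.4, 0.2, -1.7]
width: 0.625
gripper_force: 40.0
shift [-0.0002  0.0012  0.069 ] turn [-0.001 -0.    -0.001] q7 -0.0 clock 16.85
(325, 351) lid [ 0.48509753 -0.04185827  0.07858993] 0.14958992605896818 (array([477.3, -19. ]), array([55.6, 18.7]), 19.0)
```

View pics/c9.png

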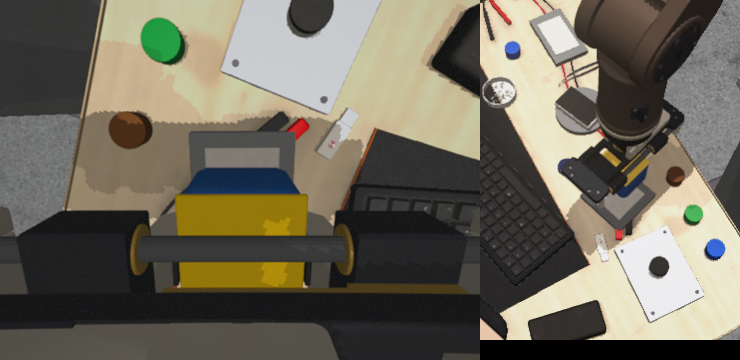

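The charger is held straight above the square mat, whose far edge runs (253,176)–(393,176) in the full wrist image, parallel to the lid. I'll lower it.

```bash
python3 - <<'E'
from h import *
C=cam("wrist"); P=ray(C,[(253,176),(393,176)],.012)[:,:2]; d=P[1]-P[0]; print(P,np.linalg.norm(d),np.degrees(np.arctan2(d[1],d[0])))
n=np.array([d[1],-d[0]])/np.linalg.norm(d); print("centre",P.mean(0)+n*.047)
go(.4867,-.0434,.0095,109)
E
python3 -m pendant '[-0.002,0.001,0.02,0,0,0,0.05, 0,0,0.03,0,0,0,0.05, 0,0,0.012,0,0,0,0.05, 0,0,0,0,0,0,0.05]'
python3 - <<'E'
from h import *
go(.4867,-.0434,.0095,109)
E
```

```text
[[ 0.42732869 -0.01217778]
 [ 0.51403135  0.01766079]] 0.0916934691277488 18.990809218626506
centre [ 0.48597459 -0.04170032]
shift [-0.0019  0.0009  0.0692] turn [-0. -0. -0.] q7 -0.0 clock 16.95
clock: 17.45
position: [0.4866, -0.0435, 0.0164]
ee_rot: [-1.823, -2.557, 0.001]
force: [0.3, 0.3, -1.3]
width: 0.627
gripper_force: 40.0
shift [0.0001 0.0002 0.0069] turn [-0.001 -0.001  0.   ] q7 -0.07 clock 17.45
```

```bash
python3 -m pendant '[0,0,0.004,0,0,0,0.05, 0,0,0.002,0,0,0,0.05, 0,0,0.001,0,0,0,0.05, 0,0,0,0,0,0,0.05]'; python3 -m pendant '[0,0,0,0,0,0,0.0918, 0,0,0,0,0,0,0.0918, 0,0,0,0,0,0,0.0918, 0,0,-0.03,0,0,0,0.0918, 0,0,-0.05,0,0,0,0.0918, 0,0,-0.05,0,0,0,0.0918, 0,0,-0.05,0,0,0,0.0918, 0,0,0,0,0,0,0.0918]'
python3 - <<'E'
from h import *
im,C=snap("wrist","pics/w10.png")
p=tuple(int(v) for v in proj(C,[[.486,-.0417,.08]])[0]); print(p,"lid",rect(blob(im,C,p,.08,yellow,150)))
go(.462,-.23,.19,113)
E
```

```text
clock: 17.95
position: [0.4872, -0.0438, 0.01]
ee_rot: [1.824, 2.558, 0.0]
force: [-0.2, -0.1, -2.5]
width: 0.626
gripper_force: 40.0
clock: 18.95
position: [0.4896, -0.0434, 0.1935]
ee_rot: [1.821, 2.553, 0.005]
force: [-0.1, -0.4, -1.5]
width: 0.999
gripper_force: 0.0
(317, 225) lid (array([486.6, -41.5]), array([56., 61.]), 19.0)
shift [-0.1676 -0.0853  0.0014] turn [ 0.003  0.002 -0.07 ] q7 0.11 clock 19.0
```

The charger is centred and aligned on its mat. Next the dock.

```bash
python3 -m pendant '[-0.025,-0.012,0,0,0,0,0.0918, -0.04,-0.018,0,0,0,0,0.0918, -0.04,-0.018,0,0,0,0,0.0918, -0.04,-0.018,0,0,0,0,0.0918, -0.02,-0.009,0,0,0,-0.035,0.0918, 0,0,0,0,0,-0.035,0.0918, 0,0,0,0,0,0,0.0918, 0,0,0,0,0,0,0.0918]'
python3 - <<'E'
from h import *
im,C=snap("wrist","pics/w11.png"); print(observe()["position"])
p=tuple(int(v) for v in proj(C,[[.470,-.223,.03]])[0]); print(p)
for b in (70,100): 
    P=blob(im,C,p,.03,dark,b); print(rect(P))
a=im[100:300,210:430]; cv2.imwrite("pics/c11.png",cv2.resize(a,None,fx=3,fy=3))
E
```

```text
clock: 20.0
position: [0.4701, -0.2227, 0.1896]
ee_rot: [-1.731, -2.621, -0.0]
force: [0.1, 0.1, 0.1]
width: 1.001
gripper_force: 0.0
[ 0.47013899 -0.22291495  0.18969718]
(321, 218)
(array([ 470.5, -224.1]), array([45.6, 77.4]), 23.1)
(array([ 470.5, -224.1]), array([45.6, 77.4]), 23.1)
```

View pics/c11.png

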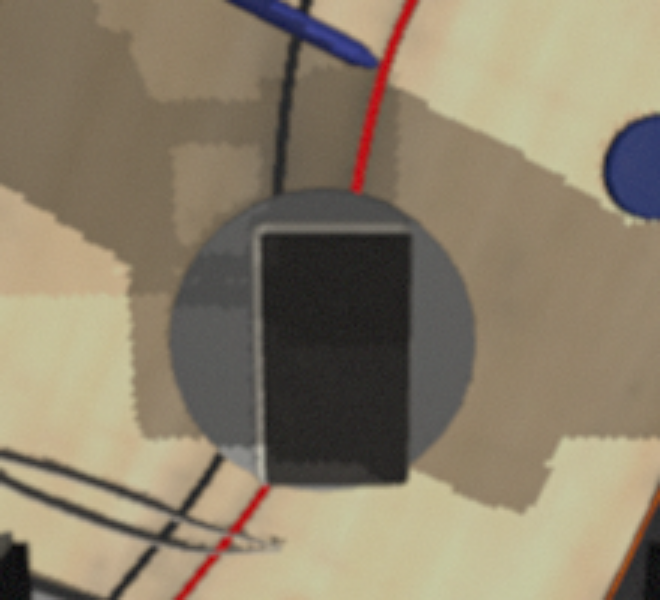

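The dock lies square to the gripper on the round mat (mat centre about (317,213), dock top (321,218)). I'll go down and grip it.

```bash
python3 - <<'E'
from h import *
C=cam("wrist"); print("round",ray(C,[(317.3,213),(266.7,213),(368.3,213),(317.3,162.7),(317.3,263.3)],.012)); go(.4705,-.2241,-.011,113.1)
E
python3 -m pendant '[0,0,0.03,0,0,0,0.0918, 0,0,0.045,0,0,0,0.0918, 0,0,0.045,0,0,0,0.0918, 0,0,0.045,0,0,0,0.0918, 0,0,0.02,0,0,0,0.0918, 0,0,0,0,0,0,0.0918]'
python3 - <<'E'
from h import *
go(.4705,-.2241,-.011,113.1)
E
```

```text
round [[ 0.46517095 -0.22290882  0.012     ]
 [ 0.41997727 -0.24223099  0.012     ]
 [ 0.51073697 -0.2034578   0.012     ]
 [ 0.44654208 -0.17886638  0.012     ]
 [ 0.48517908 -0.2702002   0.012     ]]
shift [-1.300e-03 -1.000e-04  2.007e-01] turn [-0. -0.  0.] q7 0.55 clock 20.05
clock: 20.8
position: [0.4691, -0.223, 0.0037]
ee_rot: [-1.73, -2.619, 0.0]
force: [-0.2, 0.8, 1.1]
width: 0.999
gripper_force: 0.0
shift [-0.0016  0.0009  0.0147] turn [-0.002 -0.002 -0.   ] q7 0.38 clock 20.8
```

```bash
python3 -m pendant '[-0.0015,0.001,0.008,0,0,0,0.0918, 0,0,0.006,0,0,0,0.0918, 0,0,0,0,0,0,0.04, 0,0,0,0,0,0,0.04, 0,0,0,0,0,0,0.04, 0,0,0,0,0,0,0.04, 0,0,0,0,0,0,0.04, 0,0,0,0,0,0,0.04]' 30
```

```text
clock: 21.8
position: [0.4714, -0.2252, -0.0091]
ee_rot: [1.733, 2.62, -0.0]
force: [-1.0, -0.5, 2.0]
width: 0.537
gripper_force: 30.0
```

Dock gripped at 49 mm. I'll lift it and hover short of the oblong mat to see the mat empty.

```bash
python3 -m pendant '[0,0,-0.02,0,0,0,0.04, 0,0,-0.04,0,0,0,0.04, 0,0,-0.04,0,0,0,0.04, -0.032,-0.018,-0.04,0,0,0,0.04, -0.04,-0.023,0,0,0,0,0.04, -0.04,-0.023,0,0,0,0,0.04, -0.04,-0.023,0,0,0,0,0.04, -0.04,-0.023,0,0,0,0,0.04, -0.04,-0.022,0,0,0,0,0.04, 0,0,0,0,0,0.165,0.04]'
python3 -m pendant '[0,0,0,0,0,0.165,0.04, 0,0,0,0,0,0,0.04, 0,0,0,0,0,0,0.04]'
python3 - <<'E'
from h import *
im,C=snap("wrist","pics/w12.png"); o=observe(); print(o["position"],o["ee_rot"],o["width"])
p=tuple(int(v) for v in proj(C,[[.432,-.404,.012]])[0]); print(p)
x0,y0=max(0,p[0]-130),max(0,p[1]-110)
print(x0,y0); cv2.imwrite("pics/c12.png",cv2.resize(im[y0:y0+220,x0:x0+260],None,fx=2.7,fy=2.7))
print(rect(blob(im,C,p,.012,white,100)))
E
```

```text
clock: 23.05
position: [0.438, -0.4949, 0.1296]
ee_rot: [-1.954, -2.459, 0.003]
force: [-0.4, 2.1, -1.2]
width: 0.542
gripper_force: 30.0
clock: 23.42
position: [0.4408, -0.49, 0.1307]
ee_rot: [-2.135, -2.304, 0.0]
force: [0.1, -0.3, -1.3]
width: 0.537
gripper_force: 30.0
[ 0.44074692 -0.49007117  0.13070958] [-2.13611902e+00 -2.30331399e+00  3.95647432e-05] 0.5393186437818076
(318, 117)
188 7
(array([ 431.7, -398.7]), array([52.6, 78.9]), 2.0)
```

View pics/c12.png

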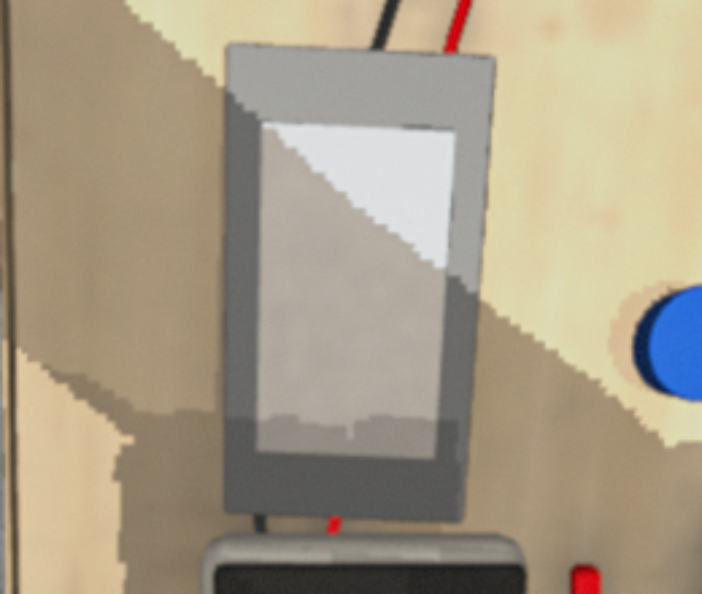

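```bash
python3 - <<'E'
from h import *
C=cam("wrist"); f=lambda L:[(x/2.7+188,y/2.7+7) for x,y in L]
for L in ([(229,44),(495,57),(463,521),(223,513)],[(262,122),(455,130),(434,459),(256,451)]):
    P=ray(C,f(L),.012)[:,:2]; a=(P[0]+P[1])/2-(P[2]+P[3])/2; print(P.mean(0),rect(P),"long axis",np.degrees(np.arctan2(a[1],a[0])),np.degrees([np.arctan2(*(P[0]-P[3])[::-1]),np.arctan2(*(P[1]-P[2])[::-1])]))
o=observe(); M=R.from_rotvec(o["ee_rot"]).as_matrix(); zt=o["position"][2]+.0091+.030
for q,z in (((370,562),zt),((370,537),zt-.018)): print("front edge in tool",M.T@(ray(C,f([q]),z)[0]-o["position"]))
go(.4315,-.404,-.009,92.5)
E
```

```text
[ 0.43166887 -0.40399674] (array([ 431.5, -404.2]), array([ 71.5, 124.1]), 1.8) long axis 91.69131322892191 [91.43433361 91.94982142]
[ 0.4315055 -0.4038725] (array([ 431.5, -403.8]), array([52.2, 87.7]), 1.7) long axis 91.67470723375219 [91.61750023 91.73169008]
front edge in tool [ 0.04122736  0.00154351 -0.03909449]
front edge in tool [ 0.04187189  0.00166065 -0.02109442]
shift [ 0.0865 -0.0027  0.1397] turn [-0.    -0.     0.032] q7 0.64 clock 23.48
```

The oblong mat's outer and inset corners agree: centre (0.4316, −0.4040), long axis 91.7°, and the dock is centred in the grip. I'll move over and lower.

```bash
python3 -m pendant '[0.03,-0.001,0,0,0,0,0.04, 0.04,-0.001,0,0,0,0,0.04, 0.0165,-0.0006,0.02,0,0,0,0.04, 0,0,0.03,0,0,0.046,0.04, 0,0,0.04,0,0,0,0.04, 0,0,0.025,0,0,0,0.04, 0,0,0.01,0,0,0,0.04, 0,0,0,0,0,0,0.04]'
python3 - <<'E'
from h import *
go(.4316,-.404,-.0085,91.7)
E
```

```text
clock: 24.48
position: [0.4319, -0.4041, 0.0058]
ee_rot: [-2.191, -2.251, -0.0]
force: [0.3, -0.5, -0.0]
width: 0.539
gripper_force: 30.0
shift [ 0.0001 -0.0003  0.0143] turn [-0.    -0.    -0.003] q7 0.42 clock 24.48
```

```bash
python3 -m pendant '[0,0,0.008,0,0,-0.003,0.04, 0,0,0.004,0,0,0,0.04, 0,0,0.002,0,0,0,0.04, 0,0,0,0,0,0,0.04]'; python3 -m pendant '[0,0,0,0,0,0,0.07, 0,0,0,0,0,0,0.0918, 0,0,0,0,0,0,0.0918, 0,0,-0.03,0,0,0,0.0918, 0,0,-0.05,0,0,0,0.0918, 0,0,-0.05,0,0,0,0.0918, 0,0,-0.05,0,0,0,0.0918, 0,0,-0.01,0,0,0,0.0918, 0,0,0,0,0,0,0.0918]'
python3 - <<'E'
from h import *
im,C=snap("wrist","pics/w13.png"); print(observe()["position"])
p=tuple(int(v) for v in proj(C,[[.4316,-.404,.03]])[0]); print(p,rect(blob(im,C,p,.03,dark,80)))
x0,y0=p[0]-110,p[1]-110; print(x0,y0); cv2.imwrite("pics/c13.png",cv2.resize(im[y0:y0+200,x0:x0+220],None,fx=3,fy=3))
go(.488,.105,.12,100)
E
```

```text
clock: 24.98
position: [0.4319, -0.4042, -0.0081]
ee_rot: [2.189, 2.253, -0.0]
force: [0.3, -0.7, -1.0]
width: 0.543
gripper_force: 30.0
clock: 26.1
position: [0.432, -0.4044, 0.1821]
ee_rot: [2.189, 2.252, -0.0]
force: [-0.1, 0.2, -0.7]
width: 1.001
gripper_force: 0.0
[ 0.43134549 -0.40396375  0.18087682]
(321, 219) (array([ 433.4, -402.6]), array([45.9, 77.4]), 1.7)
211 109
shift [0.5071 0.0714 0.0611] turn [-0.001 -0.001 -0.146] q7 0.52 clock 26.15
```

View pics/c13.png

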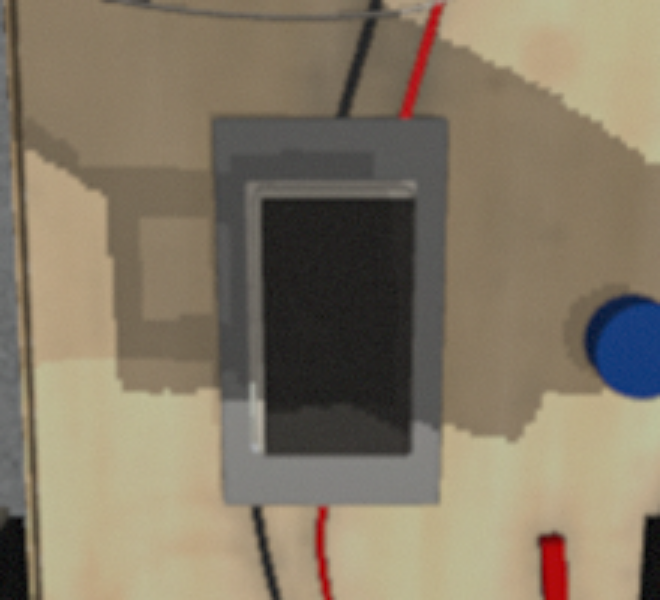

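The dock sits centred on the oblong mat: gap at the far end 21 mm against 20 mm expected, with equal side gaps. Last is the jar.

```bash
python3 -m pendant '[0.03,0.004,0,0,0,0,0.0918, 0.053,0.0075,0,0,0,0,0.0918, 0.053,0.0075,0,0,0,0,0.0918, 0.053,0.0075,0,0,0,0,0.0918, 0.053,0.0075,0,0,0,0,0.0918, 0.053,0.0075,0,0,0,0,0.0918, 0.053,0.0075,0,0,0,0,0.0918, 0.053,0.0075,0,0,0,0,0.0918, 0.053,0.0075,0,0,0,0,0.0918, 0.053,0.0075,0,0,0,0,0.0918]'
python3 -m pendant '[0,0,0.03,0,0,0,0.0918, 0,0,0,0,0,0,0.0918, 0,0,0,0,0,0,0.0918]'
python3 - <<'E'
from h import *
im,C=snap("wrist","pics/w14.png"); print(observe()["position"])
p=tuple(int(v) for v in proj(C,[[.488,.105,.034]])[0]); c=circ(blob(im,C,p,.034,dark,35)); print(p,c)
go(*(c[0]/1000),-.011,91.7)
E
```

```text
clock: 27.4
position: [0.4877, 0.1058, 0.18]
ee_rot: [-2.188, -2.252, 0.004]
force: [1.5, 0.2, -0.3]
width: 0.998
gripper_force: 0.0
clock: 27.78
position: [0.4884, 0.1038, 0.1515]
ee_rot: [-2.19, -2.252, 0.002]
force: [0.3, 0.5, 0.4]
width: 0.997
gripper_force: 0.0
[0.4888652  0.10391055 0.15199828]
(321, 227) (array([487.8, 104.8]), 32.6)
shift [ 0.001 -0.001  0.163] turn [-0.     0.    -0.002] q7 -0.53 clock 27.82
```

```bash
python3 -m pendant '[0.001,-0.001,0.03,0,0,0,0.06, 0,0,0.045,0,0,0,0.06, 0,0,0.045,0,0,0,0.06, 0,0,0.025,0,0,0,0.06, 0,0,0.01,0,0,0,0.06, 0,0,0.005,0,0,0,0.06, 0,0,0,0,0,0,0.06]'; python3 -m pendant '[0,0,0.003,0,0,0,0.02, 0,0,0,0,0,0,0.02, 0,0,0,0,0,0,0.02, 0,0,0,0,0,0,0.02, 0,0,0,0,0,0,0.02]' 15
python3 - <<'E'
from h import *
go(.4656,-.2236,.09,91.7)
E
```

```text
clock: 28.7
position: [0.4884, 0.1056, -0.0075]
ee_rot: [2.189, 2.252, 0.002]
force: [-1.1, 0.9, 0.5]
width: 0.654
gripper_force: 0.0
clock: 29.32
position: [0.4878, 0.1056, -0.011]
ee_rot: [2.189, 2.253, 0.0]
force: [0.0, -0.9, 1.8]
width: 0.317
gripper_force: 15.0
shift [-0.3285 -0.0317 -0.101 ] turn [ 0.     0.    -0.001] q7 -0.73 clock 29.32
```

```bash
python3 -m pendant '[0,0,-0.03,0,0,0,0.02, 0,0,-0.05,0,0,0,0.02, 0,0,-0.05,0,0,0,0.02, -0.03,-0.003,0,0,0,0,0.02, -0.05,-0.005,0,0,0,0,0.02, -0.05,-0.005,0,0,0,0,0.02, -0.05,-0.005,0,0,0,0,0.02, -0.05,-0.005,0,0,0,0,0.02, -0.05,-0.005,0,0,0,0,0.02, -0.048,-0.0037,0,0,0,0,0.02]'
python3 -m pendant '[0,0,0,0,0,0,0.02, 0,0,0.03,0,0,0,0.02, 0,0,0,0,0,0,0.02, 0,0,0,0,0,0,0.02]'
python3 - <<'E'
from h import *
im,C=snap("wrist","pics/w15.png"); o=observe(); print(o["position"])
hsv=cv2.cvtColor(im,cv2.COLOR_BGR2HSV)
cv2.imwrite("pics/c15.png",im[0:330,100:540])
go(.4656,-.2228,-.0105,91.7)
E
```

```text
clock: 30.58
position: [0.465, -0.2249, 0.1188]
ee_rot: [2.189, 2.253, -0.0]
force: [0.8, -0.8, -0.5]
width: 0.315
gripper_force: 15.0
clock: 31.08
position: [0.4659, -0.2224, 0.0894]
ee_rot: [-2.188, -2.255, -0.0]
force: [-0.4, 0.9, 0.3]
width: 0.316
gripper_force: 15.0
[ 0.46613622 -0.2226797   0.08968728]
shift [-1.000e-04 -6.000e-04  1.002e-01] turn [0.001 0.    0.   ] q7 0.09 clock 31.12
```

View pics/c15.png

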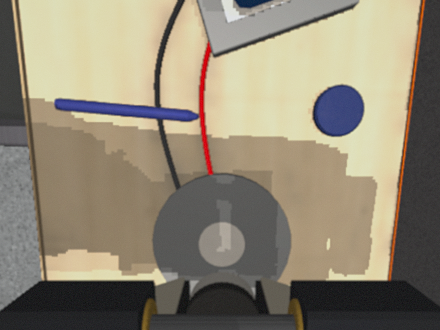

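The round mat is empty, with its white disc at full-image (322,243), and the jar is held above it.

```bash
python3 - <<'E'
from h import *
C=cam("wrist"); print(ray(C,[(322,243.5),(253,243),(391,243),(322,174)],.012))
E
python3 -m pendant '[0,-0.0005,0.03,0,0,0,0.02, 0,0,0.04,0,0,0,0.02, 0,0,0.02,0,0,0,0.02, 0,0,0,0,0,0,0.02]'
python3 - <<'E'
from h import *
go(.4656,-.2232,-.0105,91.7)
E
```

```text
[[ 0.46649363 -0.2243974   0.012     ]
 [ 0.41704402 -0.22551001  0.012     ]
 [ 0.51592219 -0.2225407   0.012     ]
 [ 0.46502174 -0.17521307  0.012     ]]
clock: 31.62
position: [0.4647, -0.2227, -0.0015]
ee_rot: [-2.187, -2.253, 0.001]
force: [0.2, 0.1, 0.1]
width: 0.317
gripper_force: 15.0
shift [-0.0005  0.0009  0.009 ] turn [-0.001 -0.001 -0.   ] q7 -0.0 clock 31.62
```

```bash
python3 -m pendant '[-0.0008,0.001,0.004,0,0,0,0.02, 0,0,0.003,0,0,0,0.02, 0,0,0.0015,0,0,0,0.02, 0,0,0,0,0,0,0.02]'; python3 -m pendant '[0,0,0,0,0,0,0.05, 0,0,0,0,0,0,0.06, 0,0,0,0,0,0,0.06, 0,0,-0.03,0,0,0,0.06, 0,0,-0.05,0,0,0,0.06, 0,0,-0.05,0,0,0,0.06, 0,0,-0.05,0,0,0,0.06, 0,0,-0.05,0,0,0,0.06, 0,0,-0.03,0,0,0,0.06, 0,0,0,0,0,0,0.06]'
python3 - <<'E'
from h import *
im,C=snap("wrist","pics/w16.png"); print(observe()["position"],observe()["clock"])
p=tuple(int(v) for v in proj(C,[[.466,-.224,.034]])[0]); print(p,circ(blob(im,C,p,.034,dark,30)))
s,_=snap("side","pics/s16.png"); x0,y0=p[0]-90,p[1]-110
a=cv2.resize(im[y0:y0+180,x0:x0+200],None,fx=2,fy=2); b=s[100:460,240:480]
cv2.imwrite("pics/c16.png",np.hstack([a,b]))
E
```

```text
clock: 32.12
position: [0.4661, -0.224, -0.0095]
ee_rot: [2.189, 2.253, -0.0]
force: [-0.2, -0.5, -0.0]
width: 0.319
gripper_force: 15.0
clock: 33.38
position: [0.4673, -0.2242, 0.2527]
ee_rot: [2.186, 2.25, 0.002]
force: [-0.9, 1.1, 0.2]
width: 0.657
gripper_force: 0.0
[ 0.46634817 -0.22407657  0.25092206] 33.425
(319, 207) (array([ 466.1, -225.2]), 31.2)
```

View pics/c16.png

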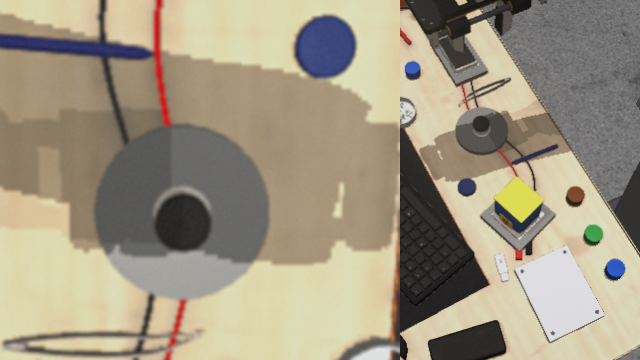

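Jar (at crop (183,222)), dock and charger are each upright in the middle of their own mats, the bystanders haven't moved, and the hand is clear. Handing in.

```bash
python3 -c "from cell import sign_off; print(sign_off())"
```

```text
the job is handed in; nothing more can be done
None
```

The job is handed in: the small jar, dock and charger each stand on their own mat, measured within about 2 mm of centre and aligned. Everything is released, the magnet disc and memory stick were not touched, and the clock stood at about 33 s.

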